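# Hang the slotted pipette holder on its pin

## Task

Lift the blue pipette holder out of the white drying rack and hang it on the red-headed pin of the metal stand by its side slot: slide the slot sideways over the pin, behind the red head, until you feel the slot's closed end meet the pin, then lower it so that the pin sits fully home in the notch above, cradle pointing away from the stand's panel. Be gentle with the pin and keep the holder upright, not twisted in the grip; let go so that the holder hangs still and upright, and leave the tip box, the jar and the pipette where they are.

Things in the scene. Friction and masses are not known exactly. Their poses are not given: they have to be found in the camera images.
- holder: Loose blue pipette holder, 105 to 195 g: upright plate 8 mm thick (x), 80 wide (y -40..40), z 0..90, with a grip tab on top. Origin: middle of its lower edge, mid-thickness; x = out of its front (cradle side), y = sideways, z = up. It stands in the rack, its lower edge 8 mm above the bench, its axes parallel to the rack's.
- tab (a point): Centre of the holder's grip tab (holder x 0, y 0, z 109): 10 mm thick (x), 34 wide (y), z 90..128. Pinch it from above across its thickness, firmly: a strong push at the slot twists the holder in the grip; fingertips no lower than holder z 92.
- seat (a point): Where the pin's centre lies when home (holder x 0, y 0, z 69). The holder's seat is the top of a notch, y -6.5..6.5, z up to 74, rising from the inner end of the slot.
- slot_end (a point): On the mid-line of the holder's slot at its closed end wall (holder x 0, y -6.5, z 55). The slot is level, 14 mm high (z 48..62, mouth flared up to 68 at y 34..40), open at the holder's +y edge. With the end wall touching the pin the notch is right above the pin; lowering 14 mm (from slot mid-line) seats it.
- cradle (a point): Middle of the two black cradle prongs on the holder's front (holder x 20, y 0, z 31); they stand out 25 mm from the plate.
- rack: Fixed white drying rack, 70 x 120 x 30 mm. Origin: centre of its underside, z up. The holder stands in a channel along y (11 mm wide, 83 long, floor at z 8, 22 mm deep): lift it straight up out of it.
- stand: Fixed stand: grey foot 120 x 150 x 12 mm; aluminium panel 120 mm wide (y), face at x -25, top at z 142. Origin: centre of the foot's underside; x = where the pin points (away from the panel), y sideways, z up. The hung holder's axes are parallel to these.
- peg_nominal (a point): Middle of the pin's neck if clamped mid-way (stand x 0, y 0, z 130). NOT measured on the pin: it is clamped up to 30 mm to either side along stand y; find it by feel or sight. Level pin along x: neck 10 mm thick, x -7..7, between an 18 mm collar and a 22 mm red head (x 7..12). Rubber-mounted, it yields 1 mm per 8 N sideways or down. Delicate: press with less than 12 N, and only with the holder.
- tipbox_mid (a point): Centre of a loose tip box (white, yellow band, clear lid), 85 x 120 x 62 mm; leave it alone.
- reagent_mid (a point): Centre of a loose amber jar with red cap, 54 mm in diameter, 100 mm tall; leave it alone.
- pipette_mid (a point): Half-way up a loose black and yellow pipette lying on the bench (about 200 mm long, 22 mm high); leave it alone.
Things that resemble listed ones, but are neither listed nor needed, are in the scene too. Leave any turquoise look-alike of the rack alone. Of the things that look like the holder, the middle-sized one is meant.

How it is judged:
By the outcome, as a careful person would: the job done as asked, in the order asked, and still so for the second after the job is handed in, with the robot touching nothing.
It also fails if it takes over 64 s, if anything falls off the work surface, if the arm or the gripper's body presses on something with over 40 N, if the wrist force passes 120 N, or if a joint passes its speed limit or range.

## Robot

A 6-joint arm with a two-finger parallel gripper is mounted at the origin on the work surface. World frame = base frame: x ahead of the robot, y to its left, z up, the work surface at z = 0. Lengths are in mm, angles in rad, forces in N, time in s.
With the tool pointing down it reaches from about 275 to 750 mm from the base axis. Payload 10.2 kg.
Tool frame: the origin (TCP) lies midway between the tips of the shut fingers; the grasp point (between the pads) lies arm.grip_point_offset behind it (arm.grip_point_offset is the distance from the TCP to the grasp point, in mm); z points along the fingers, y is the line along which they close (so a half turn about z gives the same grasp; the last joint's range is limited). The gripper opens to 85 mm and grips with 20 to 120 N. Pads are 22 mm wide; open, the fingers measure 114 mm over their backs; the gripper's body (76 mm by 85 mm) begins 54 mm behind the grasp point. The pads swing forward as they close: fully open they stand 13 mm farther back than shut.
Start: joints at [-1.433, 0.313, 1.498, -0, 1.331, -0.223], TCP at [185.325, -491.208, 196.994] pointing down, gripper open.
Joint ranges: [-2.94, 2.94], [-0.97, 2.17], [0.19, 2.56], [-1.23, 4.37], [0.02, 3.11], [-2.88, 2.88]. Speed limits (rad/s): [2.39, 2.39, 3.01, 3.14, 3.14, 3.14].

## Interface

Orientations are given as a 3x3 rotation matrix whose columns are the frame's x, y, z axes.
In Python, from rig import arm gives the robot as it stands.
- The arm moves only by the shell command python3 -m creep 'ROWS' [FORCE]. ROWS is JSON, a list of rows, each a list of 7 numbers: the turn, a rotation vector about the tool's x, y, z normalised to -1 to 1, where 1 is 0.5 rad, then the shift along the tool's x, y, z normalised to -1 to 1, where 1 is 1 m, then the finger opening in mm, from 0 to 85.4. In form: [[rx, ry, rz, dx, dy, dz, fingers], ...]. A call has 1 to 8 rows; each row is the pose to reach, as a shift and turn from the pose commanded when the call began, along the tool's axes at that moment; what a row does not reach only later rows make up. A row lasts 1/12 s, in which the tool goes at most 41.7 mm and 7.16 degrees, less where a joint would pass 70% of its speed; a pose out of reach is approached as far as the arm can. A call with a number of a shift or a turn outside -1 to 1 is refused whole. A call with a gripper value outside its range is refused whole. The fingers move at their own pace and stop on an object; FORCE is the grip in N (left out, the last holds). Time passes only in rows, so rows that repeat a pose let the fingers close. It gives the time, the measured TCP pose, the force, the opening and the grip force at its end, in the units of the state.
- arm.get_obs(): the state, without advancing time (a new reading comes with each control period).
- arm.snapshot(name): name is "side" or "top" or "wrist"; returns a dict with "image" (384x512x3 uint8, red, green, blue), "fovy" (degrees; the focal length in pixels is half the picture's height over the tangent of half this angle, whatever the lens; pixels are square), "cx", "cy" (the principal point, pixels), "R" (3x3) and "t" (3): a world point X has camera coordinates R X + t; the wrist camera has in their place "tool_from_camera" (4x4, takes a point from camera to tool coordinates, whose origin is the TCP and whose axes are the flange's). Camera axes: x right, y down, z forward; pixel columns grow to the right and rows downward; lengths in mm; the calibration is good to about 2 mm. A picture is of the moment at which its call begins: read the wrist's pose just before it. There is no depth.
- arm.hand_in(): hands the job in; it is judged then, once.
The state is a dict: "time": time; "qpos": joint angles; "qd": joint speeds; "joint_efforts": joint torques, N m; "tool_pos": TCP position; "tool_rot": TCP orientation; "force": force on the tool from outside, world axes, zero at the start; "torque": the same for the moment, N m; "gripper_width": finger opening in mm; "grip_force": force on a finger pad.
Only numpy, scipy, OpenCV 4.12 (cv2) and the standard library are available. Lean on these libraries where they do the work, as an engineer would, in place of code of your own. Each camera call takes 0.05 s, during which the arm holds its last target. There are 200 camera calls.

## Working session

There is one attempt and no reset: what is moved stays moved. The work goes in short steps, Python scripts to look and compute and a shell command to move; the robot and the scene stay as the last step left them, time stands still between calls to the robot, and variables do not carry over. Pictures are saved under pics/ and viewed, at most 10 in all, crops included, and the job is handed in when it is done.

```bash
mkdir -p pics; ls
cat > h.py <<'E'
import numpy as np, cv2, pickle
from rig import arm
def snap(n,f):
    o=arm.get_obs(); s=arm.snapshot(n); cv2.imwrite(f'pics/{f}.png',s['image'][:,:,::-1])
    if n=='wrist':
        T=np.array(s['tool_from_camera']); Rt=np.array(o['tool_rot']).reshape(3,3)
        Rw=Rt@T[:3,:3]; c=Rt@T[:3,3]+np.array(o['tool_pos']); R=Rw.T; t=-R@c
    else: R=np.array(s['R']);t=np.array(s['t'])
    f_=192/np.tan(np.radians(s['fovy'])/2)
    pickle.dump((R,t,f_,s['cx'],s['cy']),open(f'pics/{f}.pkl','wb'))
def ray(f,u,v):
    R,t,k,cx,cy=pickle.load(open(f'pics/{f}.pkl','rb')); d=R.T@np.array([(u-cx)/k,(v-cy)/k,1]); return -R.T@t,d/np.linalg.norm(d)
def onz(f,u,v,z):
    c,d=ray(f,u,v); return c+d*(z-c[2])/d[2]
def tri(*obs):
    A=np.zeros((3,3));b=np.zeros(3);L=[]
    for f,u,v in obs:
        c,d=ray(f,u,v);P=np.eye(3)-np.outer(d,d);A+=P;b+=P@c;L.append((P,c))
    X=np.linalg.solve(A,b); return X,[np.linalg.norm(P@(X-c)).round(1) for P,c in L]
def proj(f,X):
    R,t,k,cx,cy=pickle.load(open(f'pics/{f}.pkl','rb')); p=R@np.array(X)+t; return np.array([cx+k*p[0]/p[2],cy+k*p[1]/p[2]]).round(1)
E
python3 - <<'E'
from h import *
print(arm.get_obs(), arm.grip_point_offset)
for n in('side','top'): snap(n,n+'0')
a=[cv2.imread(f'pics/{n}0.png') for n in('top','side')]
for n,i in zip(('top','side'),a): cv2.imwrite(f'pics/{n}0b.png',cv2.resize(i,(800,600),interpolation=cv2.INTER_CUBIC))
for n in('side0','top0'): print(n, ray(n,256,192))
E
```

```text
pics
{'time': 0.0, 'qpos': array([-1.43340509e+00,  3.13452647e-01,  1.49848567e+00, -1.97283697e-06,
        1.33099723e+00, -2.23379953e-01]), 'qd': array([-0.00136946,  0.00090079,  0.00059925, -0.00028823,  0.00057345,
        0.00169672]), 'joint_efforts': array([-1.46029364e-03, -4.12271082e+01, -2.59743422e+01, -2.29360903e-04,
        4.20529468e-03, -9.18942959e-06]), 'tool_pos': array([ 185.27587961, -490.87914714,  196.41546665]), 'tool_rot': array([[ 9.35624735e-01,  3.52996204e-01, -1.85819698e-04],
       [ 3.52996129e-01, -9.35623837e-01,  1.32997268e-03],
       [ 2.95617970e-04, -1.30994897e-03, -9.99999098e-01]]), 'force': array([0.20477219, 0.14512235, 0.12472281]), 'torque': array([ 0.02942847, -0.0543419 , -0.03806539]), 'grip_force': 0.0, 'gripper_width': 85.39615977784867} 18.700000000000003
side0 (array([168.60034655, 469.49107467, 790.58809996]), array([ 0.4235024 , -0.43449918, -0.79489382]))
top0 (array([ 363.84738215,   76.33029485, 1220.73630067]), array([ 0.15544905,  0.017819  , -0.98768319]))
```

View pics/top0b.png

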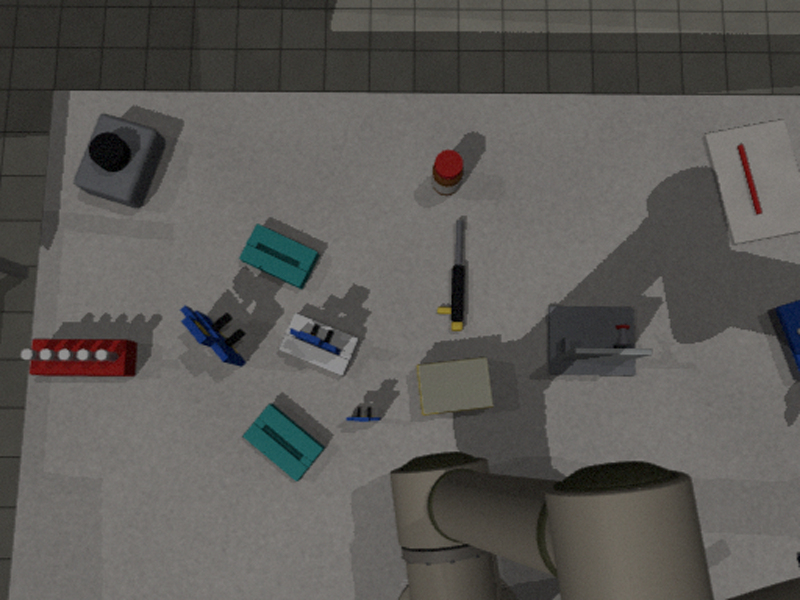

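View pics/side0b.png

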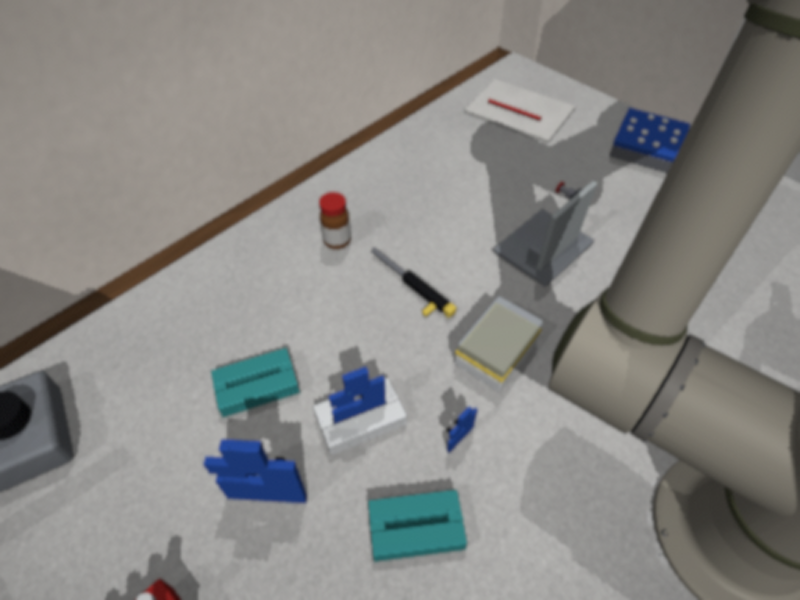

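Run:
```python
from h import *
def crop(n,u,v,w=50,h=37):
    i=cv2.imread(f'pics/{n}.png')[v-h:v+h,u-w:u+w]; return cv2.resize(i,(400,296),interpolation=cv2.INTER_CUBIC)
cv2.imwrite('pics/c1.png',np.vstack([np.hstack([crop('top0',205,219),crop('top0',384,219)]),np.hstack([crop('side0',230,260),crop('side0',353,145)])]))
for p in [(193,199),(229,221),(221,241),(179,224)]: print('rackcorner',onz('top0',*p,30).round())
for p in [(351,195),(406,195),(406,240),(351,240)]: print('foot',onz('top0',*p,12).round())
print('pin', tri(('top0',398,209),('side0',358,120)))
```

```text
rackcorner [531. 267.  30.]
rackcorner [472. 169.  30.]
rackcorner [419. 190.  30.]
rackcorner [464. 303.  30.]
foot [ 547. -163.   12.]
foot [ 548. -314.   12.]
foot [ 425. -308.   12.]
foot [ 424. -160.   12.]
pin (array([ 495.46736978, -254.69298755,  128.14398341]), [np.float64(0.4), np.float64(0.4)])
```

View pics/c1.png

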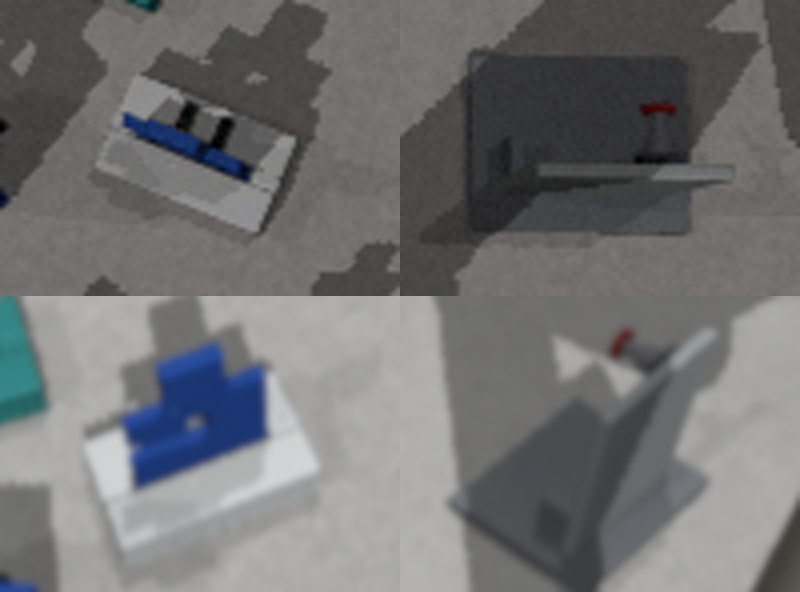

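The top crop shows the blue holder in the white rack (strip at crop (123,118)–(250,172)) with the cradle facing +x. The side crop shows the slot open at its left (+y) edge. The red-headed pin is at crop (657,110), right of the panel's middle. I'll move above the holder now.

```bash
cat >> h.py <<'E'
def go(pos,yaw=None):
    """print move numbers; yaw = world angle of tool y axis in deg, tool down"""
    from scipy.spatial.transform import Rotation as Ro
    o=arm.get_obs();R=np.array(o['tool_rot']).reshape(3,3);p=np.array(o['tool_pos'])
    y=np.radians(yaw) if yaw is not None else np.arctan2(R[1,1],R[0,1])
    ty=np.array([np.cos(y),np.sin(y),0]);tz=np.array([0,0,-1.]);T=np.column_stack([np.cross(ty,tz),ty,tz])
    rv=Ro.from_matrix(R.T@T).as_rotvec()/.5
    print('turn',rv.round(4),'shift',(R.T@(np.array(pos)-p)/1000).round(4),'dist',np.linalg.norm(np.array(pos)-p).round(1),'t',o['time'],'pos',p.round(2))
E
R='[0,0,-1,0.528,-0.593,-0.11,85]'; python3 -m creep '[[0,0,-1,0.528,-0.593,-0.11,85],[0,0,-1,0.528,-0.593,-0.11,85],[0,0,-1,0.528,-0.593,-0.11,85],[0,0,-1,0.528,-0.593,-0.11,85],[0,0,-1,0.528,-0.593,-0.11,85],[0,0,-1,0.528,-0.593,-0.11,85],[0,0,-1,0.528,-0.593,-0.11,85],[0,0,-1,0.528,-0.593,-0.11,85]]'
python3 - <<'E'
from h import *
s=arm.snapshot('wrist');print(np.array(s['tool_from_camera']).round(3),s['fovy'])
for q in [(538,170),(733,174)]: print('panel top',onz('top0',334+(q[0]-400)/4,182+q[1]/4,142).round(1))
for q in [(123,115),(195,150),(205,155),(250,170)]: print('plate',[onz('top0',155+q[0]/4,182+q[1]/4,z).round(1) for z in (98,136)])
go([440,232,300],-26)
E
```

```text
time: 0.77
tool_pos: [303.7, -181.0, 242.9]
tool_rot: [[0.652, 0.758, 0.0], [0.758, -0.652, 0.0], [0.0, -0.0, -1.0]]
force: [1.2, -0.2, 1.1]
gripper_width: 85.2
grip_force: 0.0
[[-1.00000e-03 -9.53000e-01 -3.02000e-01  7.87440e+01]
 [ 1.00000e+00 -1.00000e-03 -0.00000e+00  3.27000e-01]
 [ 0.00000e+00 -3.02000e-01  9.53000e-01 -1.76984e+02]
 [ 0.00000e+00  0.00000e+00  0.00000e+00  1.00000e+00]] 67.73866668734246
panel top [ 455.2 -177.6  142. ]
panel top [ 453.4 -295.8  142. ]
plate [array([491.6, 274. ,  98. ]), array([487.3, 267.4, 136. ])]
plate [array([469.6, 227.9,  98. ]), array([466. , 222.8, 136. ])]
plate [array([466.5, 221.6,  98. ]), array([463. , 216.6, 136. ])]
plate [array([457.1, 193. ,  98. ]), array([454., 189., 136.])]
turn [ 0.0033 -0.0044 -0.5016] shift [ 0.3975 -0.1617 -0.0552] dist 432.6 t 0.8167 pos [ 305.88 -175.5   244.11]
```

```bash
python3 -m creep '[[0,0,-0.5,0.43,-0.14,-0.03,85],[0,0,-0.5,0.43,-0.14,-0.03,85],[0,0,-0.5,0.43,-0.14,-0.03,85],[0,0,-0.5,0.43,-0.14,-0.03,85],[0,0,-0.5,0.43,-0.14,-0.03,85],[0,0,-0.5,0.43,-0.14,-0.03,85],[0,0,-0.5,0.43,-0.14,-0.03,85],[0,0,-0.5,0.43,-0.14,-0.03,85]]' >/dev/null
python3 - <<'E'
from h import *
go([475,235,280],-26)
E
```

```text
turn [-0.      0.0002 -0.0113] shift [ 0.1165 -0.0096 -0.0152] dist 117.9 t 1.4833 pos [431.92 126.33 264.79]
```

```bash
python3 -m creep '[[0,0,0,0.11,-0.01,-0.015,85],[0,0,0,0.11,-0.01,-0.015,85],[0,0,0,0.11,-0.01,-0.015,85],[0,0,0,0.11,-0.01,-0.015,85],[0,0,0,0.11,-0.01,-0.015,85],[0,0,0,0.11,-0.01,-0.015,85]]' >/dev/null
python3 - <<'E'
from h import *
snap('wrist','w1'); go([475,235,280],-26)
i=cv2.imread('pics/w1.png'); cv2.imwrite('pics/w1b.png',cv2.resize(i,(800,600),interpolation=cv2.INTER_CUBIC))
E
```

```text
turn [-0.0009  0.0012 -0.014 ] shift [ 0.0095 -0.0007 -0.0004] dist 9.6 t 2.0333 pos [471.39 226.16 279.58]
```

View pics/w1b.png

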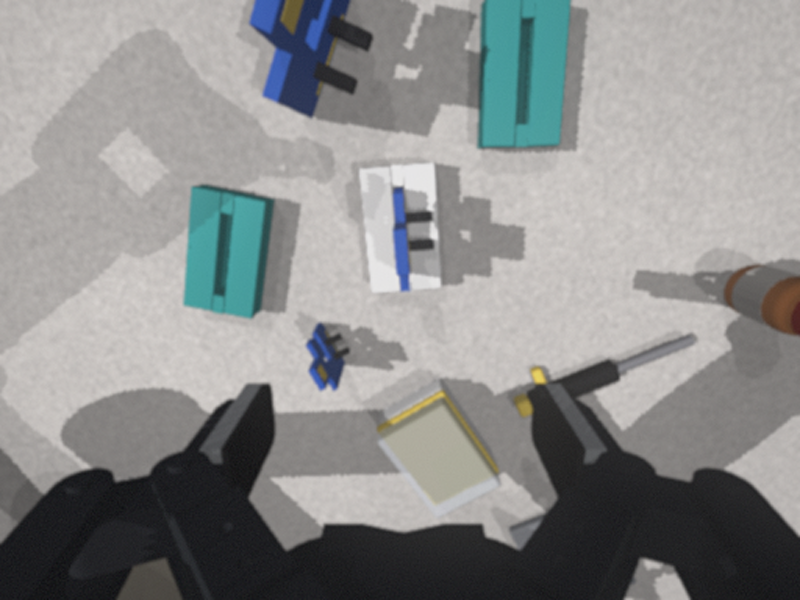

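The wrist view shows the middle-sized holder in the white rack at (402,238), with prongs to the right at (420,215) and (420,244). I'll crop it for detail.

Run:
```python
from h import *
i=cv2.imread('pics/w1.png')[95:195,215:305]; cv2.imwrite('pics/w1c.png',cv2.resize(i,(540,600),interpolation=cv2.INTER_CUBIC))
print('rack',[onz('w1',u*.64,v*.64,30).round(1) for u,v in [(360,168),(435,163),(441,288),(373,293)]])
```

```text
rack [array([469., 308.,  30.]), array([532.2, 281.5,  30. ]), array([487.3, 171.8,  30. ]), array([424.5, 197.1,  30. ])]
```

View pics/w1c.png

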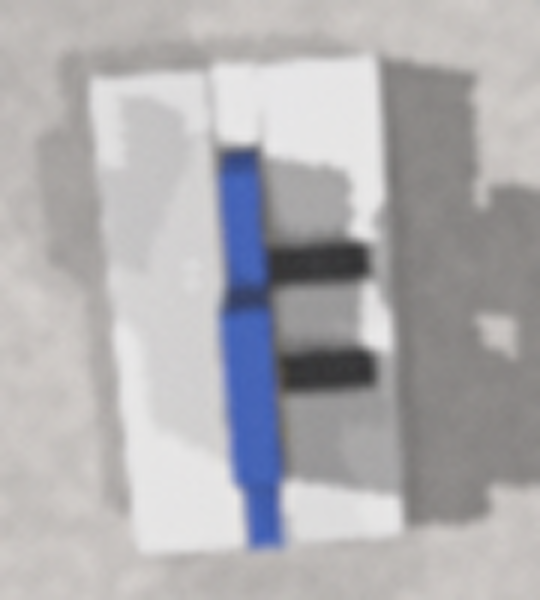

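The crop shows the tab's top face from about (248,310) to (259,485), so its centre is near (253,397). The plate's top ends are at (240,155) and (266,546).

Run:
```python
from h import *
P=lambda x,y:(215+x/6-.4,95+y/6-.4)
a=onz('w1',*P(248,309),136);b=onz('w1',*P(259,485),136);c=(a+b)/2
print('tab',a.round(1),b.round(1),c.round(1),np.linalg.norm(a-b),np.degrees(np.arctan2(*(a-b)[1::-1])))
a=onz('w1',*P(240,157),98);b=onz('w1',*P(267,546),98)
print('plate',a.round(1),b.round(1),((a+b)/2).round(1),np.linalg.norm(a-b),np.degrees(np.arctan2(*(a-b)[1::-1])))
r=[onz('w1',*P(x,y),30) for x,y in [(92,78),(380,57),(403,533),(140,553)]]
print('rack',np.mean(r,0).round(1),[np.degrees(np.arctan2(*(r[i]-r[j])[1::-1])).round(1) for i,j in((0,3),(1,2))])
print('tab pred in top/side',proj('top0',c),proj('side0',c), 'tri', tri(('w1',*P(253.5,397)),('side0',227.7,238.4)))
for p in [(220,241.5),(235.5,235.3)]: print('side',onz('side0',*p,136).round(1))
```

```text
tab [484.6 256.1 136. ] [471.4 225.  136. ] [478.  240.5 136. ] 33.7467008812525 67.09078441366339
plate [494.1 279.5  98. ] [462.7 203.5  98. ] [478.4 241.5  98. ] 82.21522204125219 67.51182437733462
rack [477.8 240.6  30. ] [np.float64(68.0), np.float64(67.7)]
tab pred in top/side [196.6 214.6] [225.7 238.6] tri (array([477.19200058, 238.33490475, 133.10744461]), [np.float64(2.0), np.float64(2.0)])
side [481.3 253.2 136. ]
side [469.3 221.1 136. ]
```

Run:
```python
from h import *
go([477.8,240.3,170],-22.5)
```

```text
turn [-0.0009  0.0012 -0.1362] shift [ 0.0156 -0.0005  0.1096] dist 110.7 t 2.0333 pos [471.39 226.16 279.58]
```

```bash
python3 -m creep '[[0,0,-0.136,0.0156,-0.0005,0.02,85],[0,0,-0.136,0.0156,-0.0005,0.06,85],[0,0,-0.136,0.0156,-0.0005,0.09,85],[0,0,-0.136,0.0156,-0.0005,0.1096,85],[0,0,-0.136,0.0156,-0.0005,0.1096,85],[0,0,-0.136,0.0156,-0.0005,0.1096,85],[0,0,-0.136,0.0156,-0.0005,0.1096,85]]'
python3 - <<'E'
from h import *
go([477.8,240.3,102.5],-22.5)
snap('wrist','w2')
i=cv2.imread('pics/w2.png'); cv2.imwrite('pics/w2b.png',cv2.resize(i[100:340,96:416],(800,600),interpolation=cv2.INTER_CUBIC))
print('pred',[proj('w2',x) for x in ([484.6,256.1,136],[471.4,225,136])])
E
```

```text
time: 2.62
tool_pos: [479.0, 240.8, 172.1]
tool_rot: [[0.383, 0.924, 0.003], [0.924, -0.383, 0.001], [0.002, 0.002, -1.0]]
force: [-0.3, -0.0, -0.5]
gripper_width: 85.0
grip_force: 0.0
turn [ 0.0046 -0.0034 -0.0003] shift [-0.001  -0.001   0.0696] dist 69.6 t 2.6167 pos [478.96 240.83 172.1 ]
pred [array([255.7, 187. ]), array([255.5, 227. ])]
```

View pics/w2b.png

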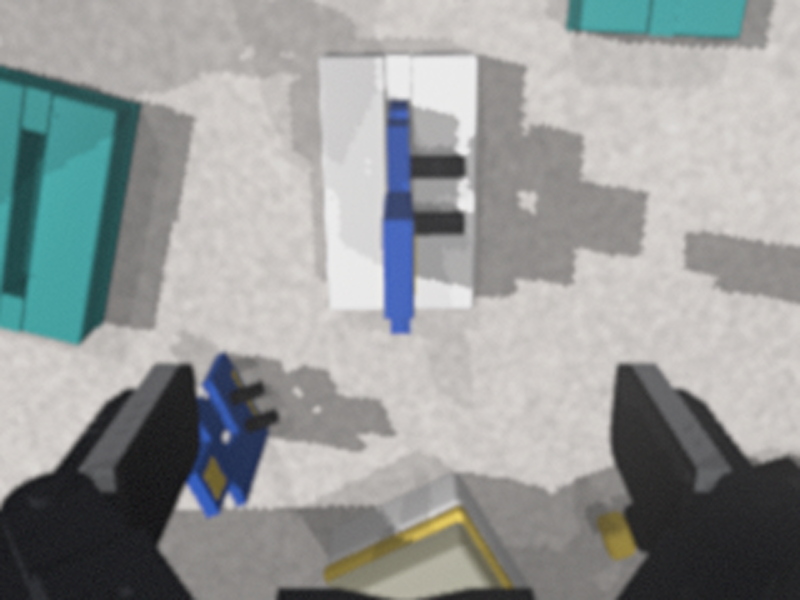

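The tab spans (398,215) to (398,318), as predicted and centred between the fingers. I'll descend and pinch.

```bash
python3 -m creep '[[0,0,0,-0.001,-0.001,0.03,85],[0,0,0,-0.001,-0.001,0.055,85],[0,0,0,-0.001,-0.001,0.068,85],[0,0,0,-0.001,-0.001,0.068,85],[0,0,0,-0.001,-0.001,0.068,85],[0,0,0,-0.001,-0.001,0.068,85]]'; python3 -m creep '[[0,0,0,0,0,0,5],[0,0,0,0,0,0,5],[0,0,0,0,0,0,5],[0,0,0,0,0,0,5],[0,0,0,0,0,0,5],[0,0,0,0,0,0,5],[0,0,0,0,0,0,5],[0,0,0,0,0,0,5]]' 100
```

```text
time: 3.17
tool_pos: [477.9, 240.9, 104.1]
tool_rot: [[0.382, 0.924, 0.003], [0.924, -0.382, 0.001], [0.002, 0.003, -1.0]]
force: [-0.8, -0.0, -0.4]
gripper_width: 84.6
grip_force: 0.0
time: 3.83
tool_pos: [476.8, 240.6, 102.2]
tool_rot: [[0.382, 0.924, -0.0], [0.924, -0.382, -0.0], [-0.0, -0.0, -1.0]]
force: [0.3, -0.7, -0.0]
gripper_width: 5.0
grip_force: 0.0
```

Run:
```python
from h import *
print(arm.get_obs()['gripper_width'],arm.get_obs()['tool_pos'])
snap('wrist','w3');snap('side','s3')
a=cv2.imread('pics/w3.png')[140:384,96:416];b=cv2.imread('pics/s3.png')[180:330,150:350]
cv2.imwrite('pics/m3.png',np.hstack([cv2.resize(a,(400,305)),cv2.resize(b,(400,305),interpolation=cv2.INTER_CUBIC)]))
```

```text
4.953663377320452 [476.80554646 240.62439108 102.19335468]
```

View pics/m3.png

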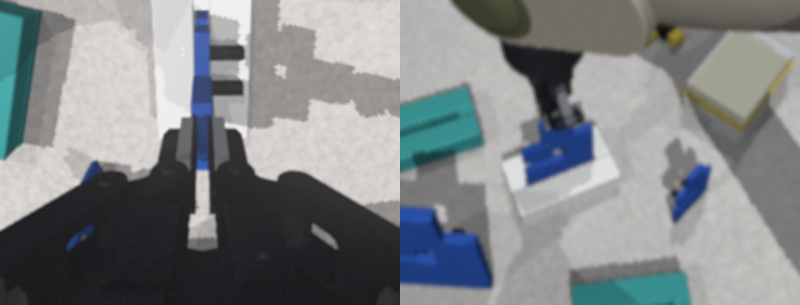

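The fingers straddle the tab at (202,150) in the left half, and the rack and holder haven't moved. They stopped at the commanded width of 5 with no force, so I'll command them fully shut.

```bash
python3 -m creep '[[0,0,0,0,0,0,0],[0,0,0,0,0,0,0],[0,0,0,0,0,0,0],[0,0,0,0,0,0,0],[0,0,0,0,0,0,0],[0,0,0,0,0,0,0]]' 100
```

```text
time: 4.43
tool_pos: [476.8, 240.6, 102.2]
tool_rot: [[0.382, 0.924, 0.0], [0.924, -0.382, 0.0], [0.0, 0.0, -1.0]]
force: [0.9, 0.1, -0.1]
gripper_width: 0.3
grip_force: 0.0
```

Run:
```python
from h import *
snap('wrist','w4');snap('side','s4');snap('top','t4')
o=arm.get_obs();p=o['tool_pos']
for n in('w4','s4','t4'): print(n,'TCP',proj(n,p),'grasp',proj(n,p+[0,0,18.7]),'tabtop ends',[proj(n,x) for x in ([484.6,256.1,136],[471.4,225,136])])
a=cv2.imread('pics/w4.png')[170:320,180:330]
b=cv2.imread('pics/s4.png')[205:280,190:265]
cv2.imwrite('pics/m4.png',np.hstack([cv2.resize(a,(400,400),interpolation=cv2.INTER_CUBIC),cv2.resize(b,(400,400),interpolation=cv2.INTER_CUBIC)]))
```

```text
w4 TCP [256.5 225.2] grasp [256.4 237.8] tabtop ends [array([258.6, 221.4]), array([258.1, 275.4])]
s4 TCP [227.1 247.1] grasp [226.5 242.7] tabtop ends [array([217.9, 241.4]), array([233.4, 235.8])]
t4 TCP [198.6 216.5] grasp [197.5 215.7] tabtop ends [array([190.3, 211.9]), array([202.9, 217.3])]
```

View pics/m4.png

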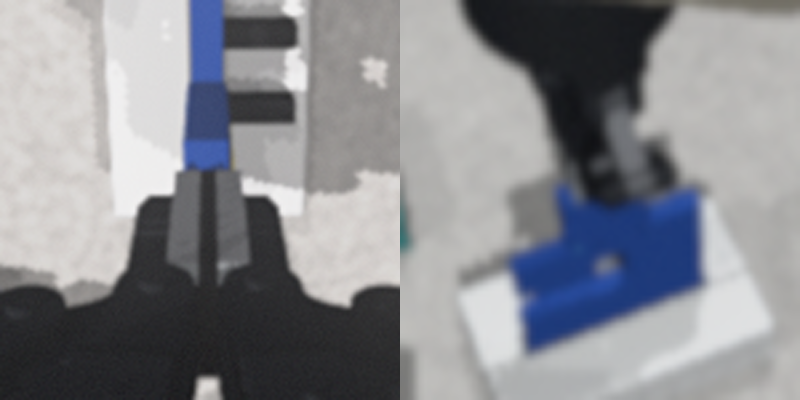

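Run:
```python
from h import *
o=arm.get_obs();p=o['tool_pos'];R=np.array(o['tool_rot']).reshape(3,3)
for v in (233.7,240,250):
    X,r=tri(('w4',257.6,v),('s4',234,241.6)); print(X.round(1),r,'tool',(R.T@(X-p)).round(1))
# changed pixels between before/after gripper in top and wrist
for n,a,b in(('top','top0','t4'),):
    A=cv2.imread(f'pics/{a}.png').astype(int);B=cv2.imread(f'pics/{b}.png').astype(int)
    print(B[205:225,190:210].sum(2)//3)
# blue tab visible length in w4 vs predicted
for z in (98,136): print(z,proj('w4',[484.6,256.1,z]),proj('w4',[471.4,225,z]))
for X in (11,-11):
  for Z in (0,-20,-37,-50): print(X,Z,proj('w4',p+R@[X,0,Z]),proj('s4',p+R@[X,0,Z]))
print((180+np.array([170,200,215,245])/2.667), 170+170/2.667)
```

```text
[475.  227.  100.2] [np.float64(6.1), np.float64(6.1)] tool [-13.3   3.6   2. ]
[473.9 226.3 103.7] [np.float64(4.3), np.float64(4.3)] tool [-14.4   2.8  -1.4]
[472.1 225.4 109.6] [np.float64(1.4), np.float64(1.4)] tool [-15.9   1.5  -7.4]
[[ 98  98  96  94  97  93  80  72  92  80  84  82  85  80  80  82  79  60
   34  30]
 [ 95  96  99  97  91  82  86  82  84  81  81  83  81  83  81  80  83  69
   30  34]
 [ 93  97  96  91  91  87  83  83  81  84  82  83  83  82  84  84  80  75
   40  29]
 [ 92  91  96  95  90  81  82  80  79  82  85  80  83  84  81  85  82  82
   36  39]
 [ 92  92  90  91  90  83  83  78  80  82  85  81  80  84  84  83  85  77
   47  33]
 [ 93  90  90  89  88  84  80  81  83  84  84  83  85  81  83  84  84  77
   55  35]
 [ 92  89  89  88  85  80  77  76  83  93  83  81  81  84  83  82  85  76
   59  38]
 [ 86  87  86  84  80  70  44  47  57  82  83  81  82  84  82  87  84  80
   72  42]
 [ 83  78  53  51  47  44  44  41  47  70  81  82  84  79  84  82  80  86
   77  38]
 [ 54  48  47  51  42  40  39  40  39  66  83  82  81  83  82  83  83  83
   77  41]
 [ 48  47 
[... 556 characters left out ...]
2  84  82  82  82
   82  76]
 [ 35  29   7  10   3  11  11  15  30  84 112  86  81  84  82  86  83  84
   85  80]
 [ 16   9   0   1  11   6  14  43  88 121 117  92  84  84  84  82  83  83
   85  80]
 [  0   2   5   6  12  35  83 119 121 126 124  95  82  84  83  85  83  82
   83  86]]
98 [258.4 198.9] [258.  244.4]
136 [258.6 221.4] [258.1 275.4]
11 0 [256.5 209.9] [222.2 248.9]
11 -20 [256.3 222. ] [221.5 244.2]
11 -37 [256.2 234.5] [220.9 240.1]
11 -50 [256.1 246.1] [220.4 236.8]
-11 0 [256.5 240. ] [231.9 245.3]
-11 -20 [256.4 254.8] [231.4 240.5]
-11 -37 [256.3 270.2] [231.  236.4]
-11 -50 [256.2 284.2] [230.7 233. ]
[243.74203225 254.99062617 260.61492313 271.86351706] 233.74203224596926
```

The wrist view and the missed pinch both suggest the real fingertips are about 35 mm above the reported TCP, just over the tab. I'll test that by going 25 mm lower, where the body still clears the tab either way, and pinching again.

```bash
python3 -m creep '[[0,0,0,0,0,0,60],[0,0,0,0,0,0,60],[0,0,0,0,0,0,60],[0,0,0,0,0,0,60],[0,0,0,0,0,0,60],[0,0,0,0,0,0,60],[0,0,0,0,0,0,60],[0,0,0,0,0,0,60]]' >/dev/null;  python3 -m creep '[[0,0,0,0.001,0.001,0.01,60],[0,0,0,0.001,0.001,0.02,60],[0,0,0,0.001,0.001,0.025,60],[0,0,0,0.001,0.001,0.025,60],[0,0,0,0.001,0.001,0.025,60]]'; python3 -m creep '[[0,0,0,0,0,0,0],[0,0,0,0,0,0,0],[0,0,0,0,0,0,0],[0,0,0,0,0,0,0],[0,0,0,0,0,0,0],[0,0,0,0,0,0,0],[0,0,0,0,0,0,0],[0,0,0,0,0,0,0]]' 20
```

```text
time: 5.67
tool_pos: [477.9, 241.1, 76.6]
tool_rot: [[0.382, 0.924, -0.001], [0.924, -0.382, -0.0], [-0.001, -0.001, -1.0]]
force: [0.1, 0.1, -0.1]
gripper_width: 60.3
grip_force: 0.0
time: 6.33
tool_pos: [478.3, 241.3, 77.5]
tool_rot: [[0.382, 0.924, 0.0], [0.924, -0.382, 0.0], [0.0, 0.0, -1.0]]
force: [-0.2, 0.2, 3.6]
gripper_width: 9.7
grip_force: 22.7
```

The pinch now reads a width of 9.7 mm with force, so the tips do sit about 37 mm short of the reported TCP. I'll go 9 mm deeper for a firmer hold, with the tips at about holder z 96.

```bash
python3 -m creep '[[0,0,0,0,0,0,30],[0,0,0,0,0,0,30],[0,0,0,0,0,0,30],[0,0,0,0,0,0.009,30],[0,0,0,0,0,0.009,30],[0,0,0,0,0,0.009,30]]';  python3 -m creep '[[0,0,0,0,0,0,0],[0,0,0,0,0,0,0],[0,0,0,0,0,0,0],[0,0,0,0,0,0,0],[0,0,0,0,0,0,0],[0,0,0,0,0,0,0]]' 110;python3 -m creep '[[0,0,0,0,0,-0.005,0],[0,0,0,0,0,-0.015,0],[0,0,0,0,0,-0.03,0],[0,0,0,0,0,-0.05,0],[0,0,0,0,0,-0.08,0],[0,0,0,0,0,-0.12,0],[0,0,0,0,0,-0.12,0],[0,0,0,0,0,-0.12,0]]'
```

```text
time: 6.83
tool_pos: [477.6, 241.1, 67.4]
tool_rot: [[0.382, 0.924, -0.002], [0.924, -0.382, -0.0], [-0.001, -0.001, -1.0]]
force: [0.5, -0.1, 0.3]
gripper_width: 29.8
grip_force: 0.0
time: 7.33
tool_pos: [478.3, 241.3, 68.5]
tool_rot: [[0.382, 0.924, 0.001], [0.924, -0.382, 0.0], [0.0, 0.0, -1.0]]
force: [-0.3, 0.9, 2.7]
gripper_width: 8.6
grip_force: 107.7
time: 8.0
tool_pos: [478.9, 241.4, 190.7]
tool_rot: [[0.382, 0.924, 0.005], [0.924, -0.382, 0.001], [0.003, 0.004, -1.0]]
force: [-0.2, -0.1, -3.0]
gripper_width: 8.5
grip_force: 107.5
```

Run:
```python
from h import *
go([486,-335,260],-0.2)
```

```text
turn [ 0.0085 -0.004  -0.7769] shift [-0.5298  0.227  -0.0699] dist 580.6 t 8.0 pos [478.91 241.4  190.66]
```

```bash
python3 -m creep '[[0,0,0,0,0,-0.03,0],[0,0,-0.05,-0.01,0.005,-0.06,0],[0,0,-0.15,-0.035,0.015,-0.07,0],[0,0,-0.25,-0.06,0.026,-0.07,0],[0,0,-0.35,-0.09,0.0386,-0.07,0],[0,0,-0.45,-0.125,0.0536,-0.07,0],[0,0,-0.55,-0.16,0.0686,-0.07,0],[0,0,-0.65,-0.195,0.0836,-0.07,0]]' >/dev/null
python3 - <<'E'
from h import *
go([486,-335,260],-0.2)
E
```

```text
turn [-0.0044 -0.0006 -0.1213] shift [-0.3614  0.0292 -0.0029] dist 362.6 t 8.6667 pos [479.98  27.51 257.2 ]
```

```bash
python3 -m creep '[[0,0,-0.12,-0.038,0.003,0,0],[0,0,-0.12,-0.078,0.0063,0,0],[0,0,-0.12,-0.118,0.0095,0,0],[0,0,-0.12,-0.158,0.0128,0,0],[0,0,-0.12,-0.198,0.016,0,0],[0,0,-0.12,-0.238,0.0192,0,0],[0,0,-0.12,-0.278,0.0225,0,0],[0,0,-0.12,-0.31,0.025,0,0]]' >/dev/null
python3 -m creep '[[0,0,0,-0.02,0.0015,0,0],[0,0,0,-0.036,0.003,0,0],[0,0,0,-0.046,0.0037,0,0],[0,0,0,-0.051,0.0041,0,0],[0,0,0,-0.051,0.0041,0,0],[0,0,0,-0.051,0.0041,0,0]]'
python3 - <<'E'
from h import *
go([486,-335,260],-0.2)
snap('wrist','w5'); snap('side','s5');snap('top','t5')
i=cv2.imread('pics/w5.png');cv2.imwrite('pics/w5b.png',cv2.resize(i[40:340,56:456],(800,600),interpolation=cv2.INTER_CUBIC))
E
```

```text
time: 9.83
tool_pos: [488.9, -332.2, 258.0]
tool_rot: [[0.007, 1.0, -0.0], [1.0, -0.007, 0.001], [0.001, -0.0, -1.0]]
force: [0.5, -0.3, -1.4]
gripper_width: 8.4
grip_force: 107.6
turn [-0.0007 -0.0014 -0.0061] shift [-0.0028 -0.0028 -0.002 ] dist 4.5 t 9.8333 pos [ 488.85 -332.2   257.97]
```

View pics/w5b.png

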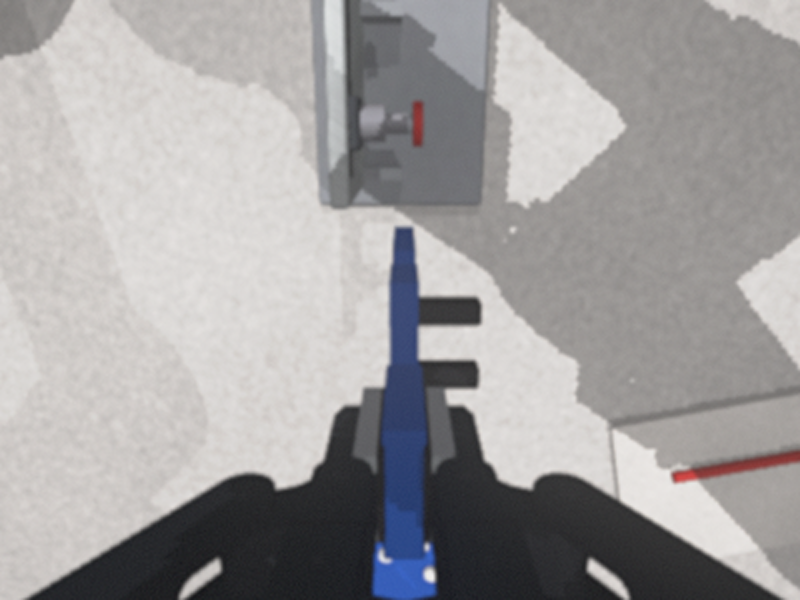

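The holder hangs straight in the grip, with the plate's top edge at column 404. The pin's neck is at (400,124) between its collar (361–386) and red head (413–424), and the stand looks parallel to the holder.

Run:
```python
from h import *
P=lambda x,y:(56+x/2-.25,40+y/2-.25)
o=arm.get_obs();p=o['tool_pos'];R=np.array(o['tool_rot']).reshape(3,3);T=lambda X:(R.T@(X-p)).round(1)
print('head',tri(('w5',*P(418.5,123.5)),('top0',398,209)),tri(('w5',*P(418.5,123.5)),('side0',355.2,122.8)))
for z in(127,130,133):
    X=onz('w5',*P(399.5,124),z);print('neck',z,X.round(1),T(X)); X=onz('w5',*P(418.5,123.5),z);print('head',X.round(1),T(X))
hz=p[2]-60.5
for n,q,z in[('plate +y top end',(404,265),90),('tab base +y',(404.5,366),90),('tab top +y',(404.5,430),128),('tab top -y',(404.5,547),128),('lower +y',(403.5,229),48)]:
    X=onz('w5',*P(*q),hz+z);print(n,X.round(1),T(X))
for q in [((491,20),(482.5,200))]:
    a,b=[onz('w5',*P(*k),12) for k in q];print('foot yaw',np.degrees(np.arctan2(*(a-b)[:2][::-1])),a,b)
X=onz('w5',*P(347.5,0),142),onz('w5',*P(350,160),142);print('panel',X,np.degrees(np.arctan2(*(X[0]-X[1])[:2][::-1])))
```

```text
head (array([ 496.34149684, -253.31473059,  131.63893837]), [np.float64(1.8), np.float64(1.8)]) (array([ 499.29768316, -252.32772438,  117.19333732]), [np.float64(1.0), np.float64(1.0)])
neck 127 [ 488.4 -252.9  127. ] [ 79.2  -1.1 131.5]
head [ 498.1 -252.8  127. ] [ 79.4   8.7 131.5]
neck 130 [ 488.4 -253.   130. ] [ 79.1  -1.  128.5]
head [ 498.1 -252.8  130. ] [ 79.4   8.6 128.5]
neck 133 [ 488.4 -253.   133. ] [ 79.1  -1.  125.5]
head [ 498.  -252.8  133. ] [ 79.4   8.5 125.5]
plate +y top end [ 490.4 -289.   288. ] [ 43.1   1.2 -29.5]
tab base +y [ 490.4 -317.8  288. ] [ 14.3   1.3 -29.5]
tab top +y [ 490.3 -316.2  326. ] [ 15.9   1.3 -67.5]
tab top -y [ 490.1 -346.5  326. ] [-14.5   1.2 -67.5]
lower +y [ 490.3 -286.6  246. ] [45.5  1.  12.5]
foot yaw 89.23405989208413 [ 549.43764422 -186.63434613   12.        ] [ 547.84295769 -305.91699471   12.        ]
panel (array([ 465.13848823, -198.59280634,  142.        ]), array([ 463.76341479, -269.85850923,  142.        ])) 88.89461372951344
```

```bash
python3 -m creep '[[0,0,0.014,0,-0.0021,0.02,0],[0,0,0.014,0,-0.0021,0.05,0],[0,0,0.014,0,-0.0021,0.08,0],[0,0,0.014,0,-0.0021,0.105,0],[0,0,0.014,0,-0.0021,0.118,0],[0,0,0.014,0,-0.0021,0.1225,0],[0,0,0.014,0,-0.0021,0.1225,0],[0,0,0.014,0,-0.0021,0.1225,0]]'
python3 -m creep '[[0,0,0,0,0,0,0],[0,0,0,0,0,0,0]]'
python3 - <<'E'
from h import *
go([486.7,-334,135.5],-0.8)
snap('wrist','w6');snap('side','s6')
print(proj('w6',[488.4,-253,130]),proj('s6',[488.4,-253,130]))
E
```

```text
time: 10.65
tool_pos: [487.2, -333.0, 136.9]
tool_rot: [[0.014, 1.0, 0.001], [1.0, -0.014, -0.001], [-0.001, 0.001, -1.0]]
force: [0.4, -0.2, -1.2]
gripper_width: 8.6
grip_force: 107.5
time: 10.82
tool_pos: [487.1, -333.3, 136.9]
tool_rot: [[0.014, 1.0, 0.002], [1.0, -0.014, -0.002], [-0.002, 0.002, -1.0]]
force: [-0.6, -0.3, -1.4]
gripper_width: 8.6
grip_force: 107.5
turn [0.0031 0.0031 0.0002] shift [-0.0007 -0.0004  0.0014] dist 1.7 t 10.8167 pos [ 487.14 -333.26  136.95]
[255.8  99.2] [360.2 121.1]
```

```bash
python3 -m creep '[[0,0,0,0.006,0,0.0014,0],[0,0,0,0.012,0,0.0014,0],[0,0,0,0.018,0,0.0014,0],[0,0,0,0.024,0,0.0014,0],[0,0,0,0.03,0,0.0014,0],[0,0,0,0.03,0,0.0014,0]]'
python3 -m creep '[[0,0,0,0.003,0,0,0],[0,0,0,0.006,0,0,0],[0,0,0,0.009,0,0,0],[0,0,0,0.012,0,0,0],[0,0,0,0.012,0,0,0],[0,0,0,0.012,0,0,0]]'
python3 - <<'E'
from h import *
snap('wrist','w7');snap('side','s7');print(arm.get_obs()['torque'])
E
```

```text
time: 11.42
tool_pos: [487.3, -301.6, 134.4]
tool_rot: [[0.013, 1.0, -0.0], [1.0, -0.013, 0.0], [0.0, -0.0, -1.0]]
force: [-0.2, 0.9, -1.2]
gripper_width: 8.4
grip_force: 107.5
time: 11.92
tool_pos: [487.3, -290.9, 134.3]
tool_rot: [[0.014, 1.0, 0.0], [1.0, -0.014, -0.0], [-0.0, 0.0, -1.0]]
force: [0.5, -0.5, -1.2]
gripper_width: 8.6
grip_force: 107.5
[0.03316731 0.01299348 0.04202317]
```

```bash
python3 -m creep '[[0,0,0,0.002,0,-0.001,0],[0,0,0,0.004,0,-0.001,0],[0,0,0,0.006,0,-0.001,0],[0,0,0,0.008,0,-0.001,0],[0,0,0,0.01,0,-0.001,0],[0,0,0,0.01,0,-0.001,0],[0,0,0,0.01,0,-0.001,0]]'
python3 -m creep '[[0,0,0,0.002,0,0,0],[0,0,0,0.004,0,0,0],[0,0,0,0.006,0,0,0],[0,0,0,0.008,0,0,0],[0,0,0,0.01,0,0,0],[0,0,0,0.012,0,0,0],[0,0,0,0.012,0,0,0]]'
```

```text
time: 12.6
tool_pos: [487.5, -280.9, 135.3]
tool_rot: [[0.014, 1.0, 0.0], [1.0, -0.014, -0.0], [-0.0, 0.0, -1.0]]
force: [0.4, 1.0, -1.2]
gripper_width: 8.1
grip_force: 107.5
time: 13.18
tool_pos: [487.6, -268.5, 135.3]
tool_rot: [[0.014, 1.0, -0.0], [1.0, -0.014, 0.0], [0.0, -0.0, -1.0]]
force: [0.2, -0.3, -2.0]
gripper_width: 8.0
grip_force: 107.5
```

```bash
python3 -m creep '[[0,0,0,0.002,0,0,0],[0,0,0,0.004,0,0,0],[0,0,0,0.006,0,0,0],[0,0,0,0.008,0,0,0],[0,0,0,0.01,0,0,0],[0,0,0,0.01,0,0,0]]'
python3 -m creep '[[0,0,0,0.001,0,0,0],[0,0,0,0.002,0,0,0],[0,0,0,0.003,0,0,0],[0,0,0,0.003,0,0,0]]'
```

```text
time: 13.68
tool_pos: [487.8, -258.6, 135.3]
tool_rot: [[0.014, 1.0, -0.0], [1.0, -0.014, 0.0], [0.0, -0.0, -1.0]]
force: [-0.5, 0.4, -2.3]
gripper_width: 8.6
grip_force: 107.5
time: 14.02
tool_pos: [487.8, -255.8, 135.3]
tool_rot: [[0.014, 1.0, -0.0], [1.0, -0.014, 0.0], [0.0, -0.0, -1.0]]
force: [0.4, 0.9, -0.9]
gripper_width: 8.3
grip_force: 107.5
```

Run:
```python
from h import *
o=arm.get_obs();print(o['tool_pos'],o['force'])
snap('wrist','w8')
print(proj('w8',[488.4,-253,130]),proj('w8',[498,-253,130]))
```

```text
[ 487.80827274 -255.80220038  135.31509742] [ 0.3966544   0.85793651 -0.91036593]
[256.7 217.8] [270.7 217.6]
```

```bash
python3 -m creep '[[0,0,0,0.001,0,0,0],[0,0,0,0.002,0,0,0],[0,0,0,0.002,0,0,0]]' | egrep 'pos|force:'
python3 -m creep '[[0,0,0,0.0005,0,0,0],[0,0,0,0.001,0,0,0],[0,0,0,0.001,0,0,0]]' | egrep 'pos|force:'
```

```text
tool_pos: [487.8, -253.8, 135.3]
force: [0.5, 0.3, -0.6]
grip_force: 107.5
tool_pos: [487.8, -252.9, 135.3]
force: [0.2, 0.5, -1.2]
grip_force: 107.5
```

```bash
python3 -m creep '[[0,0,0,0.0005,0,0,0],[0,0,0,0.001,0,0,0],[0,0,0,0.001,0,0,0]]' | egrep 'pos|force:'
```

```text
tool_pos: [487.8, -251.9, 135.3]
force: [0.1, 0.2, -1.5]
grip_force: 107.5
```

```bash
python3 -m creep '[[0,0,0,0.0003,0,0,0],[0,0,0,0.0007,0,0,0],[0,0,0,0.0007,0,0,0]]' | egrep 'pos|force:'
```

```text
tool_pos: [487.9, -251.2, 135.3]
force: [0.4, -0.4, -1.6]
grip_force: 107.5
```

```bash
python3 -m creep '[[0,0,0,0.0003,0,0,0],[0,0,0,0.0005,0,0,0],[0,0,0,0.0005,0,0,0]]' | egrep 'pos|force:'
```

```text
tool_pos: [487.8, -250.7, 135.3]
force: [0.3, -1.2, -0.7]
grip_force: 107.5
```

```bash
python3 -m creep '[[0,0,0,0.0003,0,0,0],[0,0,0,0.0005,0,0,0],[0,0,0,0.0005,0,0,0]]' | egrep 'pos|force:'
```

```text
tool_pos: [487.9, -250.2, 135.3]
force: [0.7, 0.0, -0.7]
grip_force: 107.5
```

```bash
python3 -m creep '[[0,0,0,0.0003,0,0,0],[0,0,0,0.0007,0,0,0],[0,0,0,0.0007,0,0,0]]' | egrep 'pos|force:'
```

```text
tool_pos: [487.9, -249.6, 135.3]
force: [0.1, -0.6, -1.5]
grip_force: 107.5
```

```bash
python3 -m creep '[[0,0,0,0.0003,0,0,0],[0,0,0,0.0007,0,0,0],[0,0,0,0.0007,0,0,0]]' | egrep 'pos|force:'
```

```text
tool_pos: [487.9, -249.1, 135.4]
force: [-0.6, -0.9, -1.7]
grip_force: 107.5
```

```bash
python3 -m creep '[[0,0,0,0.0003,0,0,0],[0,0,0,0.0006,0,0,0],[0,0,0,0.0006,0,0,0]]' | egrep 'pos|force:'
```

```text
tool_pos: [487.9, -248.7, 135.4]
force: [-0.8, -4.7, -1.5]
grip_force: 107.5
```

```bash
python3 -m creep '[[0,0,0,0.0002,0,0,0],[0,0,0,0.0002,0,0,0]]' | egrep 'pos|force:'
```

```text
tool_pos: [487.9, -248.5, 135.4]
force: [-0.2, -5.0, -1.8]
grip_force: 107.5
```

Contact is clear: 5 N, repeated on the second step. I'll back off 1.5 mm to take the side load off and start lowering.

```bash
python3 -m creep '[[0,0,0,-0.0015,0,0,0],[0,0,0,-0.0015,0,0.002,0],[0,0,0,-0.0015,0,0.004,0],[0,0,0,-0.0015,0,0.006,0],[0,0,0,-0.0015,0,0.008,0],[0,0,0,-0.0015,0,0.009,0],[0,0,0,-0.0015,0,0.009,0]]' | egrep 'pos|force:'
python3 -m creep '[[0,0,0,0,0,0.001,0],[0,0,0,0,0,0.002,0],[0,0,0,0,0,0.002,0]]' | egrep 'pos|force:'
```

```text
tool_pos: [487.8, -249.4, 126.0]
force: [-1.0, -1.3, -1.5]
grip_force: 107.5
tool_pos: [487.8, -249.4, 124.1]
force: [0.1, -2.0, -0.6]
grip_force: 107.5
```

```bash
python3 -m creep '[[0,0,0,-0.0008,0,0.0005,0],[0,0,0,-0.0008,0,0.001,0],[0,0,0,-0.0008,0,0.001,0]]' | egrep 'pos|force:'
python3 -m creep '[[0,0,0,0,0,0.0005,0],[0,0,0,0,0,0.0008,0],[0,0,0,0,0,0.0008,0]]' | egrep 'pos|force:'
```

```text
tool_pos: [487.8, -250.2, 123.1]
force: [-0.3, -0.4, -1.1]
grip_force: 107.5
tool_pos: [487.8, -250.3, 122.4]
force: [-0.7, -0.1, -1.3]
grip_force: 107.5
```

```bash
python3 -m creep '[[0,0,0,0,0,0.0004,0],[0,0,0,0,0,0.0007,0],[0,0,0,0,0,0.0007,0]]' | egrep 'pos|force:'
```

```text
tool_pos: [487.9, -250.3, 121.8]
force: [0.3, 0.5, -0.9]
grip_force: 107.5
```

```bash
python3 -m creep '[[0,0,0,0,0,0.0004,0],[0,0,0,0,0,0.0006,0],[0,0,0,0,0,0.0006,0]]' | egrep 'pos|force:'
```

```text
tool_pos: [487.9, -250.4, 121.3]
force: [0.3, -0.2, -0.3]
grip_force: 107.5
```

```bash
python3 -m creep '[[0,0,0,0,0,0.0003,0],[0,0,0,0,0,0.0005,0],[0,0,0,0,0,0.0005,0]]' | egrep 'pos|force:'
```

```text
tool_pos: [487.9, -250.4, 120.9]
force: [-0.7, 0.9, 0.9]
grip_force: 107.7
```

```bash
python3 -m creep '[[0,0,0,0,0,0.0003,0],[0,0,0,0,0,0.0003,0],[0,0,0,0,0,0.0003,0]]' | egrep 'pos|force:'
python3 - <<'E'
from h import *
snap('wrist','w9');snap('side','s9')
a=cv2.imread('pics/w9.png')[120:384,116:396]
b=cv2.imread('pics/s9.png')[60:210,280:439]
cv2.imwrite('pics/m9.png',np.hstack([cv2.resize(a,(400,377),interpolation=cv2.INTER_CUBIC),cv2.resize(b,(400,377),interpolation=cv2.INTER_CUBIC)]))
E
```

```text
tool_pos: [487.9, -250.4, 120.6]
force: [-1.0, 0.3, 2.1]
grip_force: 108.0
```

View pics/m9.png

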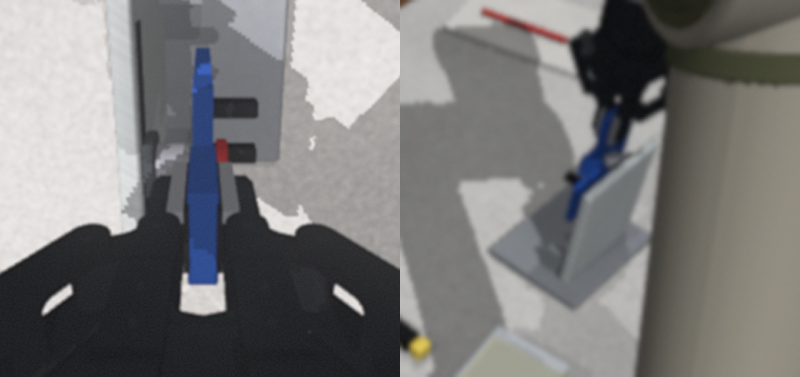

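The holder plate sits behind the red head (218,150), upright, with the prongs pointing outward. The upward force rose smoothly to about 3.4 N at the expected seat height, so it's home. I'll release gently and retreat straight up.

```bash
python3 -m creep '[[0,0,0,0,0,0,0],[0,0,0,0,0,0,0],[0,0,0,0,0,0,0]]' 20 | egrep 'pos|force:'
python3 -m creep '[[0,0,0,0,0,0,12],[0,0,0,0,0,0,16],[0,0,0,0,0,0,24],[0,0,0,0,0,0,36],[0,0,0,0,0,0,44],[0,0,0,0,0,0,44],[0,0,0,0,0,0,44],[0,0,0,0,0,0,44]]' | egrep 'pos|force|width'
python3 - <<'E'
from h import *
snap('wrist','w10')
E
python3 -m creep '[[0,0,0,0,0,-0.005,44],[0,0,0,0,0,-0.02,44],[0,0,0,0,0,-0.04,44],[0,0,0,0,0,-0.07,44],[0,0,0,0,0,-0.1,44],[0,0,0,0,0,-0.13,44],[0,0,0,0,0,-0.13,44],[0,0,0,0,0,-0.13,44]]' | egrep 'time|pos|force|width'
python3 - <<'E'
from h import *
snap('wrist','w11');snap('side','s11')
def blue(f):
    i=cv2.imread(f'pics/{f}.png').astype(int);m=((i[:,:,0]>i[:,:,2]*2+20)&(i[:,:,0]>60)).astype(np.uint8)
    n,l,s,c=cv2.connectedComponentsWithStats(m);return [(s[k].tolist(),c[k].round(1).tolist()) for k in range(1,n) if s[k,4]>40]
for f in('w9','w10','w11','s9','s11'): print(f,blue(f))
o=arm.get_obs();p=o['tool_pos']
h=np.array([488.6,-251.5,61.])
for y,z in((40,90),(-40,90),(17,128),(-17,128),(40,0)): print((y,z),proj('w11',h+[0,y,z]),proj('s11',h+[0,y,z]))
E
```

```text
tool_pos: [487.9, -250.4, 120.5]
force: [-1.0, 0.6, 3.5]
grip_force: 108.0
tool_pos: [487.9, -250.4, 120.4]
force: [0.0, -1.3, -0.7]
gripper_width: 44.2
grip_force: 0.0
time: 20.55
tool_pos: [488.3, -250.7, 252.0]
force: [-0.7, 0.0, -0.1]
gripper_width: 44.2
grip_force: 0.0
w9 [([251, 163, 15, 72, 742], [257.8, 195.6]), ([247, 242, 22, 76, 1292], [257.6, 281.8])]
w10 [([251, 163, 14, 61, 685], [257.6, 193.6]), ([249, 283, 19, 35, 580], [257.2, 301.3])]
w11 [([255, 145, 6, 20, 84], [257.3, 153.8]), ([253, 178, 9, 31, 167], [257.3, 189.1])]
s9 [([347, 104, 18, 42, 160], [355.7, 125.8]), ([137, 225, 53, 40, 1298], [162.3, 243.8]), ([287, 262, 18, 25, 198], [295.4, 272.7]), ([131, 282, 64, 39, 1638], [162.9, 302.8]), ([237, 315, 60, 42, 1935], [266.1, 335.8])]
s11 [([393, 82, 8, 12, 61], [397.1, 88.3]), ([347, 103, 23, 43, 234], [359.4, 120.7]), ([137, 225, 53, 40, 1291], [162.3, 243.7]), ([287, 262, 18, 25, 196], [295.4, 272.8]), ([131, 282, 64, 39, 1637], [162.9, 302.8]), ([237, 315, 60, 43, 1916], [266.0, 335.9])]
(40, 90) [255.9 144.9] [352.6 122.7]
(-40, 90) [257.1 221.2] [370.3 107.9]
(17, 128) [256.2 177.8] [361.2 106.7]
(-17, 128) [256.8 214.4] [368.9 100.4]
(40, 0) [256.1 134.7] [345.8 147.5]
```

```bash
python3 -m creep '[[0,0,0,0,0,0,44],[0,0,0,0,0,0,44],[0,0,0,0,0,0,44],[0,0,0,0,0,0,44],[0,0,0,0,0,0,44],[0,0,0,0,0,0,44],[0,0,0,0,0,0,44],[0,0,0,0,0,0,44]]' | grep -w time
python3 - <<'E'
from h import *
snap('side','s12');snap('wrist','w12')
for a,b in(('s11','s12'),('w11','w12')):
    A=cv2.imread(f'pics/{a}.png').astype(int);B=cv2.imread(f'pics/{b}.png').astype(int);d=abs(A-B).max(2)[:260];print((d>40).sum())
i=cv2.imread('pics/w12.png').astype(int);m=(i[:,:,0]>i[:,:,2]*1.6+10)
for v in range(132,222,6):
    u=np.where(m[v,235:280])[0]+235; print(v,u.min() if len(u) else None,u.max() if len(u) else None)
E
```

```text
time: 21.32
0
250
132 None None
138 256 259
144 255 260
150 254 261
156 255 261
162 255 261
168 255 261
174 254 261
180 253 262
186 253 262
192 253 262
198 254 262
204 254 262
210 254 262
216 256 260
```

The side view hasn't changed, and the holder's edges line up straight in the wrist view (tilt is negligible), so it hangs still and upright. The wrist camera differences come from the arm settling.

```bash
python3 -c "
from rig import arm
print(arm.hand_in())"
```

```text
the job is handed in; nothing more can be done
None
```

The blue holder hangs seated on the red-headed pin, upright and still with its cradle facing away from the panel; I handed the job in at about 21 s, having felt the slot end meet the pin at about 5 N first, with no verdict returned.

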